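Release the strap clamp of a bonding jig

TASK

The glue on the round beige speaker cover has set, so free it from its jig using fingertips only, with nothing gripped or lifted: roll the knurled rim of the brass nut counter-clockwise (seen from above) for two full turns, to within a quarter of a turn, so that its collar rises out of the blue strap. Then push the strap's upright lug towards the nut until the strap is fully back at the end of its slot and clear of the cover. Use light pressure, and leave the cover in its nest and everything else on the bench where it is.

Things in the scene. Friction and masses are not known exactly. Their poses are not given: they have to be found in the camera images.
- jig: Fixed bonding jig. Origin on the axis of its 14 mm steel stud (top 64 mm above the bench), at bench level; +x runs from the stud to the cover's centre, 126 mm away, z up. Grey steel plate, x -62 to +196, y +-65 mm, 10 mm thick, with a steel rest block under the strap and four 23 mm high locating pins round the cover.
- nut (a joint): Angle of the knurled nut on the stud, rad: 0 at the start (tight), positive counter-clockwise seen from above (loosening), 12.57 after two turns, at most 31. It climbs 4 mm a turn, stays where it is left, and needs about 0.05 N m, or 2 N along the rim. A white paint stripe on its top and rim points along the jig's +x at 0 and at each full turn.
- nut_top (a point): Centre of the top face of the brass nut's head, on the stud's axis, 61 mm above the bench when tight; turns with the nut. The head is 52 mm across, 22 mm high, its knurled rim vertical; underside 39 mm above the bench when tight, 47 mm after two turns. Below it a 20 mm collar, 5 mm deep in a pocket of the strap, locks the strap until about 1.3 turns.
- strap: Loose blue steel strap, 133 x 40 x 14 mm, 0.3 kg, level on the rest block under the nut, slotted lengthwise round the stud. Origin on its underside, 25 mm above the bench, on the stud's axis while clamped; +x towards its toe over the cover; spans x -45 to +88 mm. Once free it slides 47 mm towards its -x, to the end of the slot, at 1 to 3 N.
- strap_lug (a point): Centre of the outer face (facing the strap's +x) of the upright lug at the strap's toe, 48 mm above the bench. The lug is 12 mm thick, 40 mm wide and stands 18 mm above the strap, its top 57 mm above the bench; the strap's end face below is flush with it, down to 25 mm above the bench.
- cover: Loose round beige speaker cover, 112 mm across, 8 mm thick, lying on cork between the pins, its underside 12 mm and its top 20 mm above the bench; the strap's rubber toe pad rests over its near 18 mm. Origin at the centre of its underside.
- pry_orange: Bystander: orange trim lever, 28 x 195 x 9 mm, lying flat. Origin at the centre of its underside.
- pry_grey: Bystander: grey trim lever, 28 x 195 x 9 mm, lying flat. Origin at the centre of its underside.
- clip_tin: Bystander: open tin of trim clips, 68 mm across, 48 mm tall. Origin at the centre of its underside.
- tape: Bystander: roll of masking tape lying flat, 101 mm across, 25 mm tall. Origin at the centre of its underside.
- marker: Bystander: white marker pen with a black cap, 11 x 101 x 12 mm, lying flat. Origin at the centre of its underside.
- green_plug: Bystander: green connector plug, 35 x 28 x 21 mm. Origin at the centre of its underside.
- bottle_purple: Bystander: purple polish bottle, 40 mm across, 174 mm tall, standing. Origin at the centre of its underside.
Not all that is in view belongs to the job. Leave any green or purple look-alike of the cover alone.

How it is judged:
By the outcome, as a careful person would: the job done as asked, in the order asked, and still so for the second after the job is handed in, with the robot touching nothing.
It also fails if it takes over 64 s, if anything falls off the work surface, if the arm or the gripper's body presses on something with over 40 N, if the wrist force passes 120 N, or if a joint passes its speed limit or range.

ROBOT

A 7-joint arm with a two-finger parallel gripper is mounted at the origin on a cart in front of the work surface, level with it; the furniture and walls round the work are solid. World frame = base frame: x ahead of the robot, y to its left, z up, the work surface at z = 0. Lengths are in m, angles in rad, forces in N, time in s.
With the tool pointing down it reaches from about 0.4 to 0.9 m from the base axis. Payload 5.5 kg.
Tool frame: the origin (TCP) lies midway between the tips of the shut fingers; the grasp point (between the pads) lies 19 mm behind it; x points along the fingers, z is the direction in which the jaws open and shut, and the axes are right-handed (so a half turn about x gives the same grasp; the last joint's range is limited). The gripper opens to 85 mm and grips with 20 to 120 N. Pads are 22 mm wide; open, the fingers measure 114 mm over their backs; the gripper's body (76 mm by 85 mm) begins 54 mm behind the grasp point. The pads swing forward as they close: fully open they stand 13 mm farther back than shut.
Start: joints at [-1.076, 0.501, -0.427, 1.55, 0.221, 1.138, -0.21], TCP at [0.149, 0.633, 0.231] pointing down, gripper open.
Joint ranges: [-2.88, 2.88], [-0.31, 2.03], [-1.54, 1.56], [0.2, 2.42], [-1.41, 4.55], [0.19, 2.02], [-2.57, 2.57]. Speed limits (rad/s): [2.57, 2.57, 3.14, 3.14, 3.14, 3.14, 3.14].

INTERFACE

Orientations are given as a unit quaternion [x, y, z, w].
In Python, from workcell import env gives the robot as it stands. The module is installed in compiled form; this text tells all that it offers. Calls block until the motion is done:
- env.move_pose(position, orientation): joint-space move of the TCP to a pose.
- env.move_straight(position, max_speed=0.15, orientation=None, f_stop=None): straight line of the TCP; orientation=None keeps the orientation; max_speed is the mean speed in m/s. With f_stop (N) it stops when the force on the tool has changed by that much, and returns True; else False.
- env.movej(angles): joint-space move.
- env.release() and env.grasp(newtons=None): open the fingers fully, or close them until they stop; newtons is the grip in N (None keeps the last).
- env.pause(seconds).
- env.solve_ik(position, orientation): joint angles nearest the present ones, or None.
- env.get_obs(): the state.
- env.get_image(name): name is "scene" or "top"; returns a dict with "frame" (420x560x3 uint8, blue, green, red), "depth" (420x560 float32, m along the optical axis (not along the pixel's ray), 0 where there is no reading), "mtx" (3x3 intrinsics, pixels), "dist" ([k1, k2, p1, p2, k3] as OpenCV has them; the pictures are not rectified), "R" (3x3) and "t" (3): a world point X has camera coordinates R X + t. Camera axes: x right, y down, z forward; pixel columns grow to the right and rows downward; lengths in m; the calibration is good to about 2 mm. A picture is of the moment at which its call begins.
A pose or a line that the arm cannot do raises env.PlanningError and nothing moves.
- env.finish_job(): hands the job in, once; it reports no verdict.
Trained networks look in a picture, given as the dict that the camera call returned (one of the last four; its "shot" number tells which), for a name from the list of things; names that differ only in an ending like _2 or _b are one class to them, and where a whole thing is asked for, a point or a joint stands for the part that bears it (a point fixed in the world has none). Each returns a list of dicts, best first, with "p" (0 to 1); they miss things now and then, are a little off and sometimes report something else, mostly with a low value. They report only what shows in the picture. A call takes as long as a camera call. They do not tell look-alikes from the thing itself.
- env.search_frame(picture, label): "rect" ([left, top, right, bottom] in pixels, round what is visible of it).
- env.mark_of(picture, label): "position" ([column, row] in pixels: a listed point, or the origin of a listed thing).
The state is a dict: "time": time; "joint_positions": joint angles; "joint_vel": joint speeds; "joint_efforts": joint torques, N m; "position": TCP position; "eef_rot": TCP orientation; "contact_force": force on the tool from outside, world axes, zero at the start; "ft_torque": the same for the moment, N m; "gripper_width": finger opening in m.
Only numpy, scipy, OpenCV 4.12 (cv2) and the standard library are available. Lean on these libraries where they do the work, as an engineer would, in place of code of your own. Each camera call takes 0.05 s, during which the arm holds its last target. There are 200 camera calls.

## Working session

There is one attempt and no reset: what is moved stays moved. The work goes in short steps, each a Python script; the robot and the scene stay as the last script left them, time stands still between calls to the robot, and variables do not carry over. Pictures are saved under pics/ and viewed, about 8 in all and at most 12, crops included, and the job is handed in when it is done.

```bash
mkdir -p pics; cat > h.py <<'E'
import numpy as np, cv2
from workcell import env
def pix2w(im,uv,z=None,depth=None):
    p=cv2.undistortPoints(np.array([[uv]],float),im["mtx"],np.array(im["dist"],float))[0,0]
    R=np.array(im["R"]);t=np.array(im["t"]);d=R.T@np.array([p[0],p[1],1.]);c=-R.T@t
    s=depth if depth is not None else (z-c[2])/d[2]
    return c+s*d
def w2pix(im,X):
    r,_=cv2.Rodrigues(np.array(im["R"]));
    return cv2.projectPoints(np.array([X],float),r,np.array(im["t"],float),im["mtx"],np.array(im["dist"],float))[0][0,0]
E
python3 - <<'E'
from h import *
Z=dict(nut_top=.061,strap_lug=.048,cover=.012,jig=0,strap=.025,pry_orange=0,pry_grey=0,clip_tin=0,tape=0,marker=0,green_plug=0,bottle_purple=0)
out=[]
for n in("top","scene"):
    im=env.get_image(n);cv2.imwrite(f"pics/{n}0.png",im["frame"])
    print(n,"cam",(-np.array(im["R"]).T@im["t"]).round(3))
    for k,z in Z.items():
        for m in env.mark_of(im,k)[:2]:
            print(k,round(m["p"],2),np.round(m["position"]),pix2w(im,m["position"],z).round(3))
o=env.get_obs();print(o["time"],o["eef_rot"],o["gripper_width"],o["position"])
E
```

```text
top cam [0.389 0.082 1.221]
nut_top 0.83 [253. 230.] [0.461 0.138 0.061]
nut_top 0.66 [172. 226.] [0.476 0.355 0.061]
strap_lug 0.7 [288. 234.] [0.448 0.045 0.048]
strap_lug 0.63 [251. 195.] [0.557 0.145 0.048]
cover 0.89 [359. 218.] [ 0.493 -0.157  0.012]
cover 0.7 [357. 279.] [ 0.325 -0.144  0.012]
jig 0.96 [252. 231.] [0.461 0.144 0.   ]
strap 0.92 [253. 231.] [0.459 0.14  0.025]
pry_orange 0.61 [169. 223.] [0.487 0.377 0.   ]
pry_grey 0.74 [145. 208.] [0.53  0.448 0.   ]
clip_tin 0.81 [248. 130.] [0.753 0.154 0.   ]
tape 0.95 [404. 258.] [ 0.379 -0.281  0.   ]
tape 0.63 [252. 232.] [0.459 0.144 0.   ]
marker 0.41 [250. 193.] [0.569 0.148 0.   ]
green_plug 0.5 [396. 196.] [ 0.553 -0.266  0.   ]
bottle_purple 0.91 [187. 153.] [0.688 0.328 0.   ]
scene cam [-0.41  -0.786  0.777]
nut_top 0.53 [259. 206.] [0.452 0.138 0.061]
strap_lug 0.69 [278. 219.] [0.455 0.06  0.048]
cover 0.64 [186. 226.] [0.278 0.273 0.012]
cover 0.63 [347. 256.] [ 0.49  -0.168  0.012]
jig 0.9 [261. 224.] [0.455 0.132 0.   ]
strap 0.66 [262. 217.] [0.458 0.132 0.025]
pry_orange 0.63 [219. 196.] [0.48  0.364 0.   ]
pry_grey 0.66 [218. 181.] [0.551 0.455 0.   ]
clip_tin 0.6 [320. 191.] [0.744 0.142 0.   ]
clip_tin 0.19 [280. 223.] [0.497 0.095 0.   ]
tape 0.78 [360. 298.] [ 0.381 -0.289  0.   ]
marker 0.42 [282. 212.] [0.553 0.137 0.   ]
green_plug 0.4 [387. 268.] [ 0.532 -0.268 -0.   ]
bottle_purple 0.62 [268. 180.] [0.682 0.33  0.   ]
1.3 [-0.4388204   0.55443206  0.43886956  0.55446844] 0.08496514580585236 [0.14930033 0.63266096 0.2313346 ]
```

View pics/top0.png

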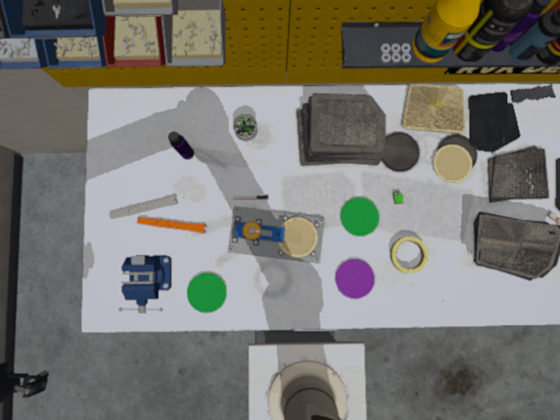

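View pics/scene0.png

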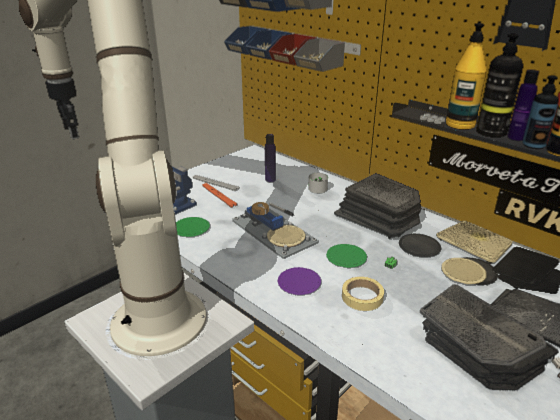

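The top view shows the jig: nut at (252,230), blue strap, and beige cover at (300,237). Candidates for the cover are the beige disc in the jig (300,237), green discs (359,216) and (207,292), a purple disc (355,278) and a far beige disc (452,162). I choose the one in the jig nest under the strap. Next is a close crop, with the pose fitted from depth and colour.

```bash
python3 - <<'E'
from h import *
im=env.get_image("top");f=im["frame"];D=im["depth"]
# depth-to-world for window
pts=[];col=[]
for v in range(195,270):
    for u in range(222,335):
        if D[v,u]>0: pts.append(pix2w(im,(u,v),depth=D[v,u]));col.append(f[v,u])
pts=np.array(pts);col=np.array(col,int)
hsv=cv2.cvtColor(col.astype(np.uint8)[None],cv2.COLOR_BGR2HSV)[0].astype(int)
z=pts[:,2]
def rep(n,m):print(n,m.sum(),pts[m].mean(0).round(4) if m.sum() else "")
near=np.hypot(pts[:,0]-.46,pts[:,1]-.14)<.045
nut=near&(z>.054)&(z<.075); rep("nut",nut)
beige=(hsv[:,0]>10)&(hsv[:,0]<28)&(hsv[:,1]>40)&(hsv[:,2]>120)&(z<.035)&(pts[:,1]<.09); rep("cover",beige)
(c,r)=cv2.minEnclosingCircle(pts[beige][:,:2].astype(np.float32)*1000);print("cover circ",c,r)
(c,r)=cv2.minEnclosingCircle(pts[nut][:,:2].astype(np.float32)*1000);print("nut circ",c,r)
blue=(hsv[:,0]>95)&(hsv[:,0]<125)&(hsv[:,1]>120); rep("blue",blue)
print("strap rect",cv2.minAreaRect(pts[blue][:,:2].astype(np.float32)*1000))
hi=blue&(z>.050); rep("lug top",hi); 
plate=(hsv[:,1]<60)&(hsv[:,2]<150)&(z>.004)&(z<.03)
print("plate rect",cv2.minAreaRect(pts[(z>.006)&(z<.03)&(pts[:,0]<.56)][:,:2].astype(np.float32)*1000))
cv2.imwrite("pics/crop1.png",cv2.resize(f[190:275,215:340],None,fx=6,fy=6,interpolation=cv2.INTER_CUBIC))
E
```

```text
nut 274 [0.4599 0.1426 0.0609]
cover 1184 [0.4419 0.0141 0.019 ]
cover circ (442.8438415527344, 17.85147476196289) 57.0126838684082
nut circ (459.9942932128906, 142.68179321289062) 25.785499572753906
blue 346 [0.4555 0.1127 0.0412]
strap rect ((457.6065673828125, 124.12715148925781), (132.43362426757812, 39.09721755981445), 82.51368713378906)
lug top 47 [0.4478 0.0632 0.0561]
plate rect ((461.0864562988281, 75.0190658569336), (313.15228271484375, 203.41734313964844), 87.2505874633789)
```

View pics/crop1.png

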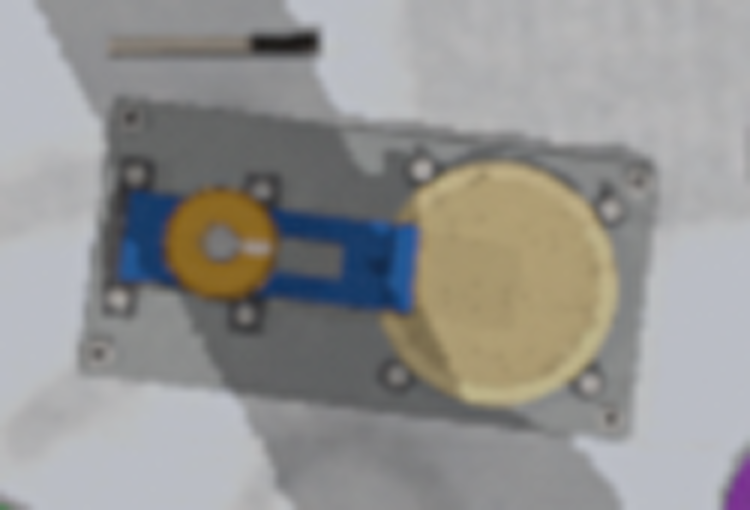

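```bash
cat >> h.py <<'E'
from scipy.spatial.transform import Rotation as Rn
N=np.array([.460,.1427]); YAW=np.arctan2(-.1248,-.0171)
def quat(th,s=1):
    "tool down; tool y = s*radial direction at world angle th"
    x=np.array([0,0,-1.]);y=s*np.array([np.cos(th),np.sin(th),0]);z=np.cross(x,y)
    return Rn.from_matrix(np.c_[x,y,z]).as_quat()
def pos(th,r,z): return [N[0]+r*np.cos(th),N[1]+r*np.sin(th),z]
E
python3 - <<'E'
from h import *
for s in(1,-1):
    print(s,[(int(d),None if q is None else np.round([q[4],q[5],q[6]],2).tolist()) for d in range(-180,181,30) for q in [env.solve_ik(pos(np.radians(d),.045,.047),quat(np.radians(d),s))]])
im=env.get_image("top");D=im["depth"]
for cu,cv in[(135,173),(262,190),(118,298),(245,315),(422,168),(397,375),(290,260),(150,225)]:
    u,v=int(round(215+cu/6)),int(round(190+cv/6));w=max((pix2w(im,(a,b),depth=D[b,a]) for a in(u-1,u,u+1) for b in (v-1,v,v+1)),key=lambda p:p[2]);print((cu,cv),w.round(3))
# vise height
m=[pix2w(im,(u,v),depth=D[v,u]) for v in range(245,315,2) for u in range(118,175,2) if D[v,u]>0];print("vise",np.max(m,0),np.min(m,0))
E
```

```text
1 [(-180, [0.18, 0.55, 1.01]), (-150, [0.25, 0.55, 1.53]), (-120, [0.31, 0.58, 2.05]), (-90, [0.41, 0.62, 2.51]), (-60, [-1.22, 1.15, -1.85]), (-30, [-0.8, 0.79, -1.68]), (0, [-0.21, 0.63, -1.71]), (30, [-0.13, 0.63, -1.3]), (60, [-0.06, 0.62, -0.88]), (90, [0.01, 0.6, -0.45]), (120, [0.07, 0.57, 0.01]), (150, [0.13, 0.56, 0.49]), (180, [0.18, 0.55, 1.01])]
-1 [(-180, [-0.2, 0.54, -1.77]), (-150, [-0.13, 0.53, -1.27]), (-120, [-0.08, 0.54, -0.74]), (-90, [-0.03, 0.57, -0.23]), (-60, [0.02, 0.59, 0.24]), (-30, [0.1, 0.62, 0.67]), (0, [0.19, 0.64, 1.08]), (30, [0.29, 0.66, 1.47]), (60, [0.38, 0.67, 1.87]), (90, [0.47, 0.67, 2.29]), (120, [-1.21, 1.12, -2.01]), (150, [-0.99, 0.85, -1.62]), (180, [-0.2, 0.54, -1.77])]
(135, 173) [0.491 0.182 0.023]
(262, 190) [0.485 0.124 0.02 ]
(118, 298) [0.436 0.191 0.021]
(245, 315) [0.43  0.136 0.022]
(422, 168) [0.497 0.049 0.024]
(397, 375) [0.404 0.062 0.026]
(290, 260) [0.455 0.114 0.012]
(150, 225) [0.465 0.175 0.041]
vise [0.42785014 0.52203418 0.12203107] [ 0.23769901  0.3615558  -0.00631502]
```

```bash
python3 - <<'E'
from h import *
def st(n):
    o=env.get_obs();print(n,round(o["time"],2),np.round(o["position"],4),np.round(o["contact_force"],2),round(o["gripper_width"],4))
env.grasp(20); st("shut")
a=np.radians(-165)
env.move_pose(pos(a,.065,.25),quat(a,-1)); st("above")
env.move_straight(pos(a,.055,.049),.2); st("down")
hit=env.move_straight(pos(a,.030,.049),.03,f_stop=4); st(hit)
o=env.get_obs();print("r",np.hypot(*(o["position"][:2]-N)))
for d in range(10,41,10):
    b=a+np.radians(d); print(env.move_straight(pos(b,np.hypot(*(o["position"][:2]-N)) if d==10 else r0,.049),.05,orientation=quat(b,-1),f_stop=25))
    if d==10: r0=np.hypot(*(o["position"][:2]-N))
    p=env.get_obs();e=np.array([np.cos(b),np.sin(b)]);t=np.array([-e[1],e[0]]);F=p["contact_force"][:2]
    print(d,round(p["time"],2),"r",np.hypot(*(p["position"][:2]-N)).round(4),"Fn",(F@e).round(2),"Ft",(F@t).round(2))
im=env.get_image("scene");u,v=w2pix(im,[.46,.14,.06]).astype(int);cv2.imwrite("pics/s1.png",cv2.resize(im["frame"][v-60:v+60,u-80:u+80],None,fx=5,fy=5,interpolation=cv2.INTER_CUBIC))
E
```

```text
shut 2.17 [0.1493 0.6326 0.2313] [ 0.34  0.23 -0.14] 0.0003
above 4.2 [0.3973 0.1267 0.2501] [ 0.43 -0.54 -0.47] 0.0003
down 5.36 [0.4075 0.1288 0.0496] [ 0.02 -0.37  0.67] 0.0001
True 6.01 [0.4255 0.1334 0.0487] [-0.19  0.2   0.71] -0.0001
r 0.035696335765789115
False
10 6.33 r 0.0356 Fn 0.46 Ft 0.57
False
20 6.66 r 0.0357 Fn 0.19 Ft 0.29
False
30 6.98 r 0.0356 Fn -0.51 Ft -0.16
False
40 7.31 r 0.0357 Fn 0.53 Ft -0.45
```

View pics/s1.png

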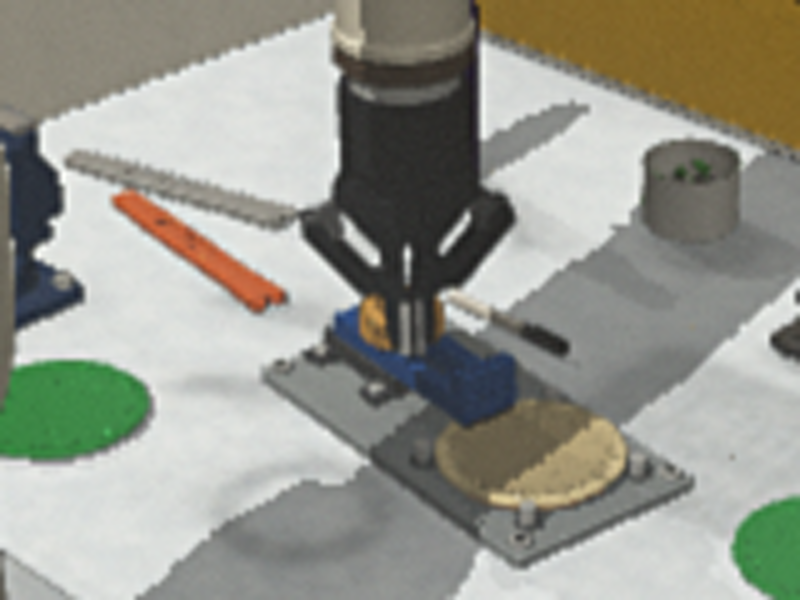

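```bash
cat >> h.py <<'E'
def stroke(a0,a1,rc,z,F0=8.,step=10,gain=6e-5,v=.05,verbose=True):
    "drag the rim CCW from world angle a0 to a1 (deg), radius servoed on normal force"
    log=[];d=a0
    while d<a1-.1:
        d=min(d+step,a1);b=np.radians(d)
        hit=env.move_straight(pos(b,rc,z),v,orientation=quat(b,-1),f_stop=22)
        p=env.get_obs();q=p["position"][:2]-N;e=q/np.hypot(*q);t=np.array([-e[1],e[0]]);F=p["contact_force"][:2];fn=F@e
        if verbose: print(int(d),round(p["time"],2),"rc %.2f r %.2f Fn %.1f Ft %.1f"%(rc*1e3,np.hypot(*q)*1e3,fn,F@t),"HIT" if hit else "")
        rc=np.clip(rc-np.clip(gain*(F0-fn),-4e-4,4e-4),.030,.038)
    return rc
E
python3 - <<'E'
from h import *
print(stroke(-125,-55,.0352,.049))
E
```

```text
-115 7.68 rc 35.20 r 35.24 Fn -0.2 Ft 0.5 
-105 8.01 rc 34.80 r 35.32 Fn 2.2 Ft 0.5 
-95 8.33 rc 34.45 r 35.37 Fn 4.3 Ft -2.4 
-85 8.66 rc 34.23 r 35.54 Fn 5.5 Ft -1.5 
-75 8.98 rc 34.08 r 35.74 Fn 6.3 Ft -1.1 
-65 9.31 rc 33.98 r 36.00 Fn 7.0 Ft -0.4 
-55 9.63 rc 33.92 r 36.33 Fn 6.6 Ft -1.6 
0.033840689491155915
```

```bash
python3 - <<'E'
from h import *
rc=stroke(-55,85,.0338,.049,F0=9,step=12)
b=np.radians(85)
env.move_straight(pos(b,.055,.049),.15)
env.move_straight(pos(b,.055,.16),.25)
a=np.radians(-170)
env.move_pose(pos(a,.055,.16),quat(a,-1))
im=env.get_image("top");print(env.get_obs()["time"])
im2=env.get_image("scene");u2,v2=w2pix(im2,[.46,.14,.06]).astype(int)
u,v=w2pix(im,[.46,.14,.06]).astype(int)
A=cv2.resize(im["frame"][v-30:v+30,u-40:u+40],(400,300),interpolation=cv2.INTER_CUBIC)
B=cv2.resize(im2["frame"][v2-30:v2+30,u2-40:u2+40],(400,300),interpolation=cv2.INTER_CUBIC)
cv2.imwrite("pics/c2.png",np.hstack([A,B]))
E
```

```text
-43 9.99 rc 33.80 r 36.70 Fn 7.8 Ft -1.3 
-31 10.35 rc 33.73 r 37.08 Fn 7.9 Ft -1.0 
-19 10.71 rc 33.66 r 37.44 Fn 7.0 Ft -0.8 
-7 11.07 rc 33.54 r 37.81 Fn 8.1 Ft -1.1 
5 11.43 rc 33.48 r 38.08 Fn 7.9 Ft -0.7 
17 11.78 rc 33.42 r 38.34 Fn 7.5 Ft 0.1 
29 12.14 rc 33.33 r 38.50 Fn 7.0 Ft -0.6 
41 12.5 rc 33.20 r 38.56 Fn 7.1 Ft -0.8 
53 12.86 rc 33.09 r 38.61 Fn 6.1 Ft -0.5 
65 13.22 rc 32.91 r 38.50 Fn 6.8 Ft -0.2 
77 13.57 rc 32.78 r 38.37 Fn 6.8 Ft -0.1 
85 13.87 rc 32.64 r 38.25 Fn 7.2 Ft 0.4 
17.55
```

View pics/c2.png

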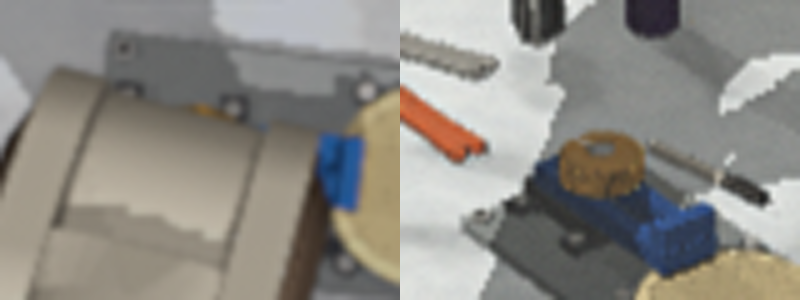

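```bash
sed -i 's/^N=.*; YAW/N=np.array([.4611,.1440]); YAW/' h.py; cat >> h.py <<'E'
def stripe(name="scene",turn=0.7,C=None):
    im=env.get_image(name);f=cv2.cvtColor(im["frame"],cv2.COLOR_BGR2HSV).astype(np.float32)
    C=(.460,.1427) if C is None else C; z=.061+.004*turn;res=[]
    for d in range(-180,180,10):
        b=np.radians(d);s=[]
        for r in(.013,.016,.019,.022):
            u,v=w2pix(im,[C[0]+r*np.cos(b),C[1]+r*np.sin(b),z]);s.append(cv2.getRectSubPix(f[:,:,1].copy(),(1,1),(float(u),float(v)))[0,0])
        res.append((d,int(np.mean(s))))
    return res
E
python3 - <<'E'
from h import *
print(stripe(C=(.4545,.1405)));print(stripe())
im=env.get_image("scene")
u,v=w2pix(im,[.46,.1427,.064]);print(u,v,env.mark_of(im,"nut_top")[:1])
u,v=int(u),int(v);cv2.imwrite("pics/c3.png",cv2.resize(im["frame"][v-15:v+15,u-20:u+20],(800,600),interpolation=cv2.INTER_CUBIC))
E
```

```text
[(-180, 123), (-170, 122), (-160, 126), (-150, 128), (-140, 129), (-130, 127), (-120, 131), (-110, 129), (-100, 131), (-90, 131), (-80, 129), (-70, 129), (-60, 129), (-50, 130), (-40, 131), (-30, 133), (-20, 128), (-10, 122), (0, 114), (10, 109), (20, 104), (30, 105), (40, 107), (50, 107), (60, 95), (70, 72), (80, 59), (90, 91), (100, 111), (110, 115), (120, 114), (130, 113), (140, 116), (150, 122), (160, 126), (170, 124)]
[(-180, 126), (-170, 127), (-160, 125), (-150, 124), (-140, 123), (-130, 121), (-120, 124), (-110, 128), (-100, 126), (-90, 127), (-80, 129), (-70, 129), (-60, 130), (-50, 131), (-40, 127), (-30, 121), (-20, 114), (-10, 108), (0, 107), (10, 100), (20, 91), (30, 92), (40, 90), (50, 94), (60, 98), (70, 86), (80, 70), (90, 53), (100, 56), (110, 88), (120, 104), (130, 120), (140, 127), (150, 131), (160, 130), (170, 128)]
259.7222297344487 204.06080312710557 [{'position': [289.7, 235.9], 'p': 0.51}]
```

View pics/c3.png

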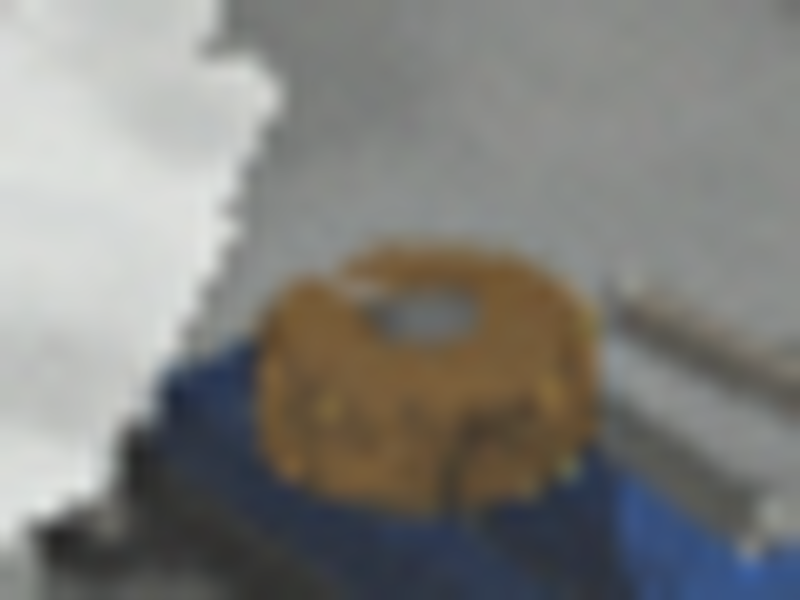

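```bash
python3 - <<'E'
from h import *
a=np.radians(-180)
env.move_straight(pos(a,.055,.051),.15,orientation=quat(a,-1))
env.move_straight(pos(a,.033,.051),.03,f_stop=6)
print(np.hypot(*(env.get_obs()["position"][:2]-N)))
env.move_straight(pos(a,.0350,.051),.03)
rc=stroke(-180,85,.0350,.051,F0=8,step=12)
b=np.radians(85)
env.move_straight(pos(b,.050,.051),.15)
env.move_straight(pos(b,.055,.12),.25)
a=np.radians(-180)
env.move_pose(pos(a,.055,.12),quat(a,-1))
print(env.get_obs()["time"]);print(stripe(turn=1.25))
E
```

```text
0.036927244826613324
-168 19.91 rc 35.00 r 36.61 Fn 5.9 Ft 0.4 
-156 20.27 rc 34.87 r 36.61 Fn 5.9 Ft -0.4 
-144 20.62 rc 34.75 r 36.66 Fn 6.5 Ft -1.2 
-132 20.98 rc 34.65 r 36.66 Fn 6.1 Ft -0.4 
-120 21.34 rc 34.54 r 36.68 Fn 5.9 Ft -1.1 
-108 21.7 rc 34.41 r 36.70 Fn 5.0 Ft -0.2 
-96 22.06 rc 34.23 r 36.77 Fn 5.7 Ft -0.8 
-84 22.42 rc 34.10 r 36.80 Fn 6.4 Ft -0.5 
-72 22.77 rc 34.00 r 36.86 Fn 5.8 Ft 0.6 
-60 23.13 rc 33.87 r 36.88 Fn 6.4 Ft -1.0 
-48 23.49 rc 33.77 r 36.92 Fn 5.4 Ft -1.0 
-36 23.85 rc 33.61 r 36.98 Fn 5.7 Ft -1.3 
-24 24.21 rc 33.48 r 36.98 Fn 5.4 Ft -1.3 
-12 24.57 rc 33.32 r 37.00 Fn 5.1 Ft -0.8 
0 24.93 rc 33.15 r 36.99 Fn 5.4 Ft -1.4 
12 25.28 rc 32.99 r 37.00 Fn 5.1 Ft -0.1 
24 25.64 rc 32.82 r 36.98 Fn 5.0 Ft -0.3 
36 26.0 rc 32.64 r 36.98 Fn 5.6 Ft -0.7 
48 26.36 rc 32.50 r 36.95 Fn 4.9 Ft 0.1 
60 26.72 rc 32.31 r 36.93 Fn 6.1 Ft -0.3 
72 27.07 rc 32.20 r 36.91 Fn 6.4 Ft -0.1 
84 27.43 rc 32.10 r 36.86 Fn 7.0 Ft 0.4 
85 27.68 rc 32.05 r 36.88 Fn 7.8 Ft -1.1 
31.4417
[(-180, 131), (-170, 136), (-160, 142), (-150, 144), (-140, 145), (-130, 145), (-120, 144), (-110, 145), (-100, 148), (-90, 149), (-80, 146), (-70, 148), (-60, 150), (-50, 150), (-40, 147), (-30, 127), (-20, 101), (-10, 71), (0, 68), (10, 87), (20, 101), (30, 105), (40, 109), (50, 111), (60, 105), (70, 109), (80, 115), (90, 108), (100, 112), (110, 119), (120, 122), (130, 127), (140, 131), (150, 131), (160, 130), (170, 129)]
```

```bash
python3 - <<'E'
from h import *
a=np.radians(-180)
env.move_straight(pos(a,.050,.054),.15,orientation=quat(a,-1))
env.move_straight(pos(a,.033,.054),.03,f_stop=6)
env.move_straight(pos(a,.0350,.054),.03)
rc=stroke(-180,85,.0350,.054,F0=8.5,step=12,verbose=False)
b=np.radians(85)
env.move_straight(pos(b,.050,.054),.15)
env.move_straight(pos(b,.055,.12),.25)
print(env.get_obs()["time"])
# over to the outside of the lug
X=np.array([np.cos(YAW),np.sin(YAW)])
c=N+.135*X
env.move_pose([*c,.13],quat(YAW,-1))
print(env.get_obs()["time"]);print(stripe(turn=2))
im=env.get_image("top");D=im["depth"]
u,v=w2pix(im,[.46,.1427,.07]).astype(int)
P=np.array([pix2w(im,(a,b),depth=D[b,a]) for a in range(u-6,u+7) for b in range(v-6,v+7)])
print("nut top z",np.percentile(P[:,2],[10,30,50,70,90]).round(4))
A=cv2.resize(im["frame"][v-30:v+30,u-25:u+55],(800,600),interpolation=cv2.INTER_CUBIC);cv2.imwrite("pics/c4.png",A)
E
```

```text
41.6417
43.3417
[(-180, 124), (-170, 124), (-160, 122), (-150, 121), (-140, 122), (-130, 116), (-120, 90), (-110, 62), (-100, 91), (-90, 119), (-80, 126), (-70, 127), (-60, 129), (-50, 129), (-40, 128), (-30, 120), (-20, 114), (-10, 110), (0, 105), (10, 110), (20, 105), (30, 102), (40, 97), (50, 97), (60, 94), (70, 101), (80, 99), (90, 103), (100, 115), (110, 115), (120, 117), (130, 119), (140, 123), (150, 124), (160, 125), (170, 124)]
nut top z [0.061  0.0664 0.0683 0.0696 0.0717]
```

View pics/c4.png

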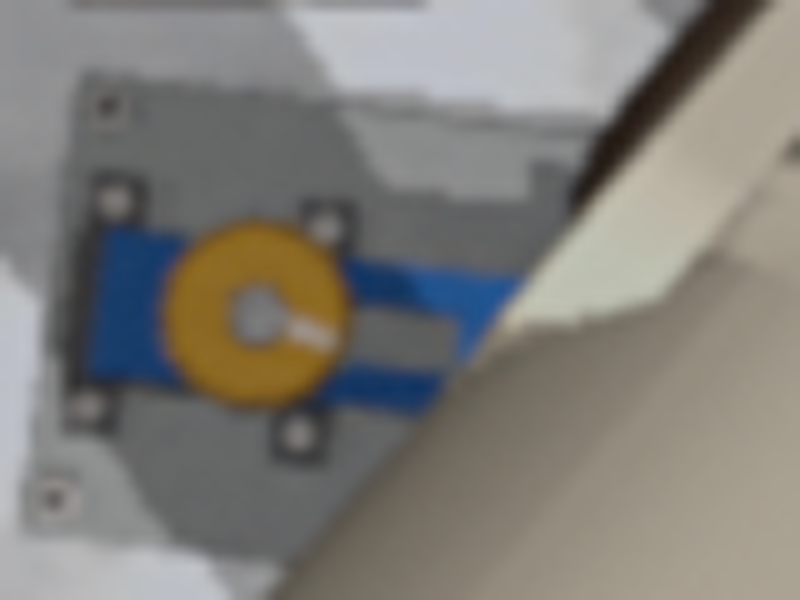

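```bash
python3 - <<'E'
from h import *
X=np.array([np.cos(YAW),np.sin(YAW)])
P=lambda r,z:[*(N+r*X),z]
def st(n):
    o=env.get_obs();q=o["position"][:2]-N;print(n,round(o["time"],2),"along %.4f lat %.4f z %.4f"%(q@X,q@[-X[1],X[0]],o["position"][2]),np.round(o["contact_force"],1))
env.move_straight(P(.118,.038),.15);st("down")
st(env.move_straight(P(.103,.038),.06,f_stop=10))
h=env.move_straight(P(.080,.038),.04,f_stop=12);st(h)
h=env.move_straight(P(.046,.038),.04,f_stop=12);st(h)
E
```

```text
down 44.22 along 0.1184 lat 0.0004 z 0.0384 [ 0.1 -0.5  0.4]
False 44.62 along 0.1022 lat 0.0001 z 0.0382 [-0.2 -0.1  0. ]
False 45.34 along 0.0792 lat -0.0003 z 0.0378 [-0.2 -0.2 -1.5]
True 46.05 along 0.0520 lat -0.0002 z 0.0377 [-0.3 -1.7 -0.1]
```

```bash
python3 - <<'E'
from h import *
X=np.array([np.cos(YAW),np.sin(YAW)])
P=lambda r,z:[*(N+r*X),z]
print(env.move_straight(P(.046,.038),.03,f_stop=8),env.get_obs()["position"][:2]@X-N@X)
env.move_straight(P(.075,.038),.15)
env.move_straight(P(.085,.16),.25)
env.move_pose([.46,-.17,.25],quat(YAW,-1))
print(env.get_obs()["time"],env.get_obs()["contact_force"])
im=env.get_image("top");f=im["frame"];D=im["depth"]
pts=[];col=[]
for v in range(195,270):
    for u in range(222,335):
        if D[v,u]>0: pts.append(pix2w(im,(u,v),depth=D[v,u]));col.append(f[v,u])
pts=np.array(pts);hsv=cv2.cvtColor(np.array(col)[None],cv2.COLOR_BGR2HSV)[0].astype(int);z=pts[:,2]
blue=(hsv[:,0]>95)&(hsv[:,0]<125)&(hsv[:,1]>120);q=(pts[:,:2]-[.46,.1427])@X
print("strap x range",np.percentile(q[blue],[1,99]).round(4))
be=(hsv[:,0]>10)&(hsv[:,0]<28)&(hsv[:,1]>40)&(hsv[:,2]>100)&(z<.035)&(pts[:,1]<.09)
print("cover",cv2.minEnclosingCircle(pts[be][:,:2].astype(np.float32)*1000),"nut z",np.median(z[(np.hypot(*(pts[:,:2]-[.46,.1427]).T)<.022)]))
for k in("marker","pry_orange","clip_tin","tape"): print(k,[pix2w(im,m["position"],0).round(3) for m in env.mark_of(im,k)[:1]])
print(min(stripe(turn=2),key=lambda a:a[1]))
cv2.imwrite("pics/end.png",cv2.resize(f[180:285,205:345],(800,600),interpolation=cv2.INTER_CUBIC))
E
```

```text
True 0.05208936866030095
48.175 [ 0.32593763  0.5473369  -0.29157945]
strap x range [-0.0832  0.0381]
cover ((443.12786865234375, 18.03731918334961), 57.20286178588867) nut z 0.06836999064275973
marker [array([0.571, 0.146, 0.   ])]
pry_orange [array([0.481, 0.368, 0.   ])]
clip_tin [array([0.76 , 0.154, 0.   ])]
tape []
(-110, 62)
```

View pics/end.png

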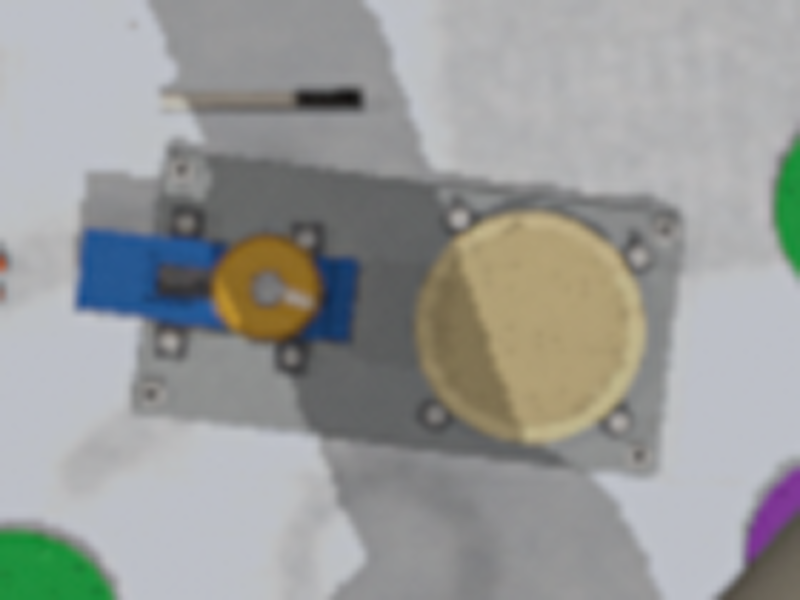

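```bash
python3 -c "
from h import *
env.finish_job();print(env.get_obs()['time'])"
```

```text
the job is handed in; nothing more can be done
the job is handed in; nothing more can be done
```

The cover is free of the jig: the nut is loosened by about two turns and the strap is fully back at the end of its slot. I handed the job in just after 48 s on the robot's clock.

- **Nut:** I rolled the rim counter-clockwise in three fingertip strokes with the fingers shut, pressing with about 5–8 N. The white stripe ended about 12° short of two full turns, inside the quarter-turn allowance. The nut's top measured 68.4 mm above the bench, against 69 mm expected for two turns.
- **Strap:** I pushed the lug towards the nut until it stopped. Two pushes (12 N and 8 N stops) both ended with the tool at 52 mm from the stud, which matches 47 mm of travel.
- **Cover and bystanders:** The cover's measured position moved by less than 0.4 mm. The marker, orange lever and clip tin are where they were, within about 1 cm. The arm was clear and touching nothing at hand-in.

**Checks that failed or disagreed:**
- The depth reading of the strap's ends gave -83 to +38 mm, against -92 to +41 mm expected. I put this down to coarse edge pixels, because the picture and the two stops agree with full travel.
- The network did not find the tape roll in the last picture. I did not recheck the tape, grey lever, green plug or bottle; I did not work near any of them.
- The nut's centre as first measured was about 1.7 mm off; I corrected it from the contact after the first stroke.

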